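# Load the spice carousel and present the tall jar

### The job

Put the tall spice jar (the one with a ball knob on its lid) upright in pocket one of the spice carousel, then the short jar in pocket two, setting each down rather than dropping it; pocket one has one tab on the turntable's rim, pocket two has two. Then turn the carousel until the tall jar stands squarely over the front tongue of the base, and finish while still gripping the carousel's centre handle, holding the turntable still there with both jars seated. Leave everything else on the counter where it stands.

Things in the scene. Friction and masses are not known exactly. Their poses are not given: they have to be found in the camera images.
- carousel: fixed foot of the spice carousel: aluminium disc, 190 mm across, that stays put on the counter under the turntable. Origin on the turning axis at counter height; its z axis is up and its -x axis points out through the front tongue, roughly towards the robot
- front (a point): outer end, on the top face, of the front tongue: a flat aluminium strip 36 mm wide and 12 mm high fixed to the foot, reaching 165 mm from the turning axis, so about 40 mm beyond the rim of the turntable
- turntable (a joint): angle of the turntable, a pale disc 250 mm across, top 32 mm high, with 5 pockets at 72 degree steps: 3 empty cups, 2 taken by jars that do not come out (46 mm across, tops 112 mm above the counter). 0: pocket one over the front tongue; grows anticlockwise seen from above; turns more than half a turn either way, stays where left (0.08 N m friction). Starts at 0.7 to 2.0
- handle: centre handle, fixed on the turntable: upright dark bar 50 mm long, 14 mm thick, 35 mm high on a 16 mm steel post. Origin on the turning axis, 32 mm above the counter; the bar is 54 to 89 mm above the origin (86 to 121 mm above the counter), long way along its own x axis, whose -x points to pocket one; grip it across its y axis
- pocket_1 (a point): centre of the floor of pocket one, the cup with one tab (9 mm wide, sticking 20 mm out past the rim) on the rim beside it. The cup is a ring of 49 mm inner diameter, 57 mm outer, its floor 32 mm and its rim 48 mm above the counter, its centre 90 mm from the turning axis; it turns with the turntable
- pocket_2 (a point): centre of the floor of pocket two, the cup with two such tabs beside each other (18 mm apart); 144 degrees anticlockwise of pocket one, seen from above. The cup is a ring of 49 mm inner diameter, 57 mm outer, its floor 32 mm and its rim 48 mm above the counter, its centre 90 mm from the turning axis; it turns with the turntable
- pocket_3 (a point): centre of the floor of pocket three, the cup with three tabs; next after pocket two anticlockwise, and stays empty. The cup is a ring of 49 mm inner diameter, 57 mm outer, its floor 32 mm and its rim 48 mm above the counter, its centre 90 mm from the turning axis; it turns with the turntable
- jar_tall: tall spice jar, upright glass cylinder 44 mm across and 85 mm tall including its flat aluminium lid, and on the lid a 20 mm ball knob that makes it 108 mm tall in all. Loose, 0.09 to 0.18 kg. Origin at the centre of its underside, z up
- jar_short: short spice jar, upright glass cylinder 44 mm across and 62 mm tall with a flat aluminium lid, no knob. Loose, 0.07 to 0.14 kg. Origin at the centre of its underside, z up
- mill: pepper mill of turned wood, 120 mm tall, 44 mm across; stands among the spice jars and is not one of them. Bystander; origin at the centre of its underside
- mug: white mug, 92 mm tall, 80 mm across, towards the far edge. Bystander; origin at the centre of its underside
- water: clear water bottle, 200 mm tall, 64 mm across, left, far part. Bystander; origin at the centre of its underside
- candle: lidded candle glass, 82 mm tall, 74 mm across, right far part. Bystander; origin at the centre of its underside
- plant: small white plant pot, 75 mm tall and 90 mm across, leaves to about 130 mm, left. Bystander; origin at the centre of its underside
- soap: green glass soap bottle, 160 mm tall, 60 mm across, left. Bystander; origin at the centre of its underside
- spoon: wooden spoon, 200 mm long, lying between the robot and the jars. Bystander; origin in the spoon

How it is judged:
On the way, in this order (a step that is already met when the one before it is completed fails the run):
1. tall jar upright on the floor of pocket one and let go (distance between jar_tall and pocket_1 below 0.006 m and angle between jar_tall's own z axis and vertical below 0.1 rad and contact force between the fingers and jar_tall below 0.1 N), for 0.2 s.
2. then the short jar upright on the floor of pocket two and let go (all of step 1 and distance between jar_short and pocket_2 below 0.006 m and angle between jar_short's own z axis and vertical below 0.1 rad and contact force between the fingers and jar_short below 0.1 N), for 0.2 s.
3. then pocket one with the tall jar turned over the front tongue (y of pocket_1 in the frame of carousel between -0.012 and 0.012 m and x of pocket_1 in the frame of carousel below 0 m and velocity of joint turntable between -0.05 and 0.05 rad/s), for 0.2 s.
At the end, for the whole second after the job is handed in: tall jar on the floor of pocket one and short jar in pocket two (undersides within 6 mm of the floor centre, tilt < 0.1 rad), not touched; pocket one within 12 mm of the tongue's centre line, on its side; turntable still (< 0.05 rad/s); fingers grip the centre handle with > 5 N (all of step 2 and all of step 3 and contact force between the fingers and handle above 5 N); the arm keeps its last pose, push and grip.
It fails at once if a bystander is pushed more than 30 mm (distance of any of mill, mug, water, candle, plant, soap, spoon from where it was at the start of the episode above 0.03 m).
It fails at once if a jar is dropped (falls faster than 0.6 m/s out of the fingers) ((contact force between the fingers and jar_tall below 0.1 N and linear speed of jar_tall above 0.6 m/s) or (contact force between the fingers and jar_short below 0.1 N and linear speed of jar_short above 0.6 m/s)).
It also fails if it takes over 58 s, if anything falls off the work surface, if the arm or the gripper's body presses on something with over 40 N, if the wrist force passes 120 N, or if a joint passes its speed limit or range.

### The arm

A 6-joint arm with a two-finger parallel gripper is mounted at the origin on the work surface. World frame = base frame: x ahead of the robot, y to its left, z up, the work surface at z = 0. Lengths are in m, angles in rad, forces in N, time in s.
With the tool pointing down it reaches from about 0.25 to 0.775 m from the base axis. Payload 4 kg.
Tool frame: the origin (TCP) lies midway between the tips of the shut fingers; the grasp point (between the pads) lies 19 mm behind it; z points along the fingers, y is the line along which they close (so a half turn about z gives the same grasp; the last joint's range is limited). The gripper opens to 85 mm and grips with 20 to 120 N. Pads are 22 mm wide; open, the fingers measure 114 mm over their backs; the gripper's body (76 mm by 85 mm) begins 54 mm behind the grasp point. The pads swing forward as they close: fully open they stand 13 mm farther back than shut.
Start: joints at [1.143, 0.087, 1.371, -0, 1.684, -0.103], TCP at [0.176, 0.521, 0.231] pointing down, gripper open.
Joint ranges: [-3.1, 3.1], [-0.76, 2.03], [0.27, 2.55], [-1.08, 4.22], [0.17, 2.65], [-2.57, 2.57]. Speed limits (rad/s): [2.79, 2.79, 3.14, 3.14, 3.14, 3.14].

### API

Orientations are given as a rotation vector (axis times angle).
In Python, from rig import robot, probe_bus, snapshot, get_calibration gives the robot as it stands (robot), with the cameras as plain functions and the readings (probe_bus).
- The arm moves only by the shell command python3 steer.py 'ROWS'. ROWS is a JSON object whose key "segments" holds a list of rows, 1 to 20 of them, each of 7 numbers: dx, dy, dz in shares of the most that a row can go, 1 being 50 mm, then a rotation vector rx, ry, rz in shares of pi rad (1.0 is pi rad), then the opening from 0.0 (shut) to 1.0 (fully open); each row shifts and turns the commanded pose from where the row before left it, along the tool's axes as they then stand; what a row does not reach is not made up. A row lasts 1/10 s, in which the tool goes at most 0.05 m and 0.15 rad, less where a joint would pass 70% of its speed; a pose out of reach is approached as far as the arm can. The fingers move at their own pace and stop on an object; the grip force is fixed at half the most. Time passes only in rows, so rows that do not move let the fingers close. It prints the time, the measured TCP pose, the force, the opening and the grip force at its end. No shift or turn number may pass 1 either way. Input that does not fit is refused with a message, and nothing moves.
- probe_bus.get_obs(): the state, without advancing time (a new reading comes with each control period).
- snapshot(name): name is "scene" or "side" or "wrist"; returns (picture, depth): 480x640x3 uint8, blue, green, red; 480x640 float32, m along the optical axis (not along the pixel's ray), 0 where there is no reading.
- get_calibration(name): a dict with "mtx" (3x3 intrinsics, pixels), "k1" (the pictures are not rectified: a ray, as slopes to the right and down, at radius r is drawn at 1 + k1 r^2 times it, then the intrinsics apply), "view" (4x4, takes a point from world to camera coordinates); the wrist camera has in their place "mount" (4x4, takes a point from camera to tool coordinates, whose origin is the TCP and whose axes are the flange's). Camera axes: x right, y up, looking along -z (the intrinsics and any distortion apply to the point x, -y, -z); pixel columns grow to the right and rows downward; lengths in m; the calibration is good to about 2 mm. A picture is of the moment at which its call begins: read the wrist's pose just before it. get_calibration takes no time and is no camera call.
- robot.hand_in(): hands the job in; it is judged then, once.
The state is a dict: "time_s": time; "qpos": joint angles; "dq": joint speeds; "joint_torque": joint torques, N m; "tcp_pos": TCP position; "ee_rot": TCP orientation; "contact_force": force on the tool from outside, world axes, zero at the start; "ft_torque": the same for the moment, N m; "finger_gap": opening from 0.0 (shut) to 1.0 (fully open); "grasp_force": force on a finger pad.
Only numpy, scipy, OpenCV 4.12 (cv2) and the standard library are available. Lean on these libraries where they do the work, as an engineer would, in place of code of your own. Each camera call takes 0.05 s, during which the arm holds its last target. There are 200 camera calls.

## Working session

There is one attempt and no reset: what is moved stays moved. The work goes in short steps, Python scripts to look and compute and a shell command to move; the robot and the scene stay as the last step left them, time stands still between calls to the robot, and variables do not carry over. Pictures are saved under pics/ and viewed, at most 10 in all, crops included, and the job is handed in when it is done.

```bash
ls; mkdir -p pics; cat > h.py <<'E'
import numpy as np, cv2
from rig import robot, probe_bus, snapshot, get_calibration
from scipy.spatial.transform import Rotation as R
def cal(name,obs=None):
    c=get_calibration(name); K=np.array(c["mtx"]);k1=c["k1"]
    if "view" in c: T=np.linalg.inv(np.array(c["view"]))
    else:
        M=np.eye(4);M[:3,:3]=R.from_rotvec(obs["ee_rot"]).as_matrix();M[:3,3]=obs["tcp_pos"];T=M@np.array(c["mount"])
    return K,k1,T
def rays(C,uv):
    K,k1,T=C; uv=np.atleast_2d(np.asarray(uv,float))
    p=cv2.undistortPoints(uv[:,None],K,np.array([k1,0,0,0.]))[:,0]
    d=np.c_[p[:,0],-p[:,1],-np.ones(len(p))]
    return T[:3,3],d@T[:3,:3].T
def plane(C,uv,z):
    o,d=rays(C,uv); return o+d*((z-o[2])/d[:,2])[:,None]
def cloud(C,dep,step=1):
    v,u=np.mgrid[0:480:step,0:640:step]; z=dep[::step,::step].ravel()
    o,d=rays(C,np.c_[u.ravel(),v.ravel()]); return (o+d*z[:,None]).reshape(v.shape+(3,)),(dep[::step,::step]>0)
def proj(C,P):
    K,k1,T=C;q=(np.atleast_2d(P)-T[:3,3])@T[:3,:3]
    x=q[:,0]/-q[:,2];y=-q[:,1]/-q[:,2];s=1+k1*(x*x+y*y)
    return np.c_[K[0,0]*x*s+K[0,2],K[1,1]*y*s+K[1,2]]
E
python3 - <<'E'
from h import *
o=probe_bus.get_obs();print(o)
for n in("scene","side","wrist"):
    p,d=snapshot(n);cv2.imwrite(f"pics/{n}0.png",p);np.savez(f"{n}0.npz",p=p,d=d);print(n,(d>0).mean());C=cal(n,o);print(C[2].round(3).tolist(),C[1],C[0].tolist())
E
```

```text
pics
rig.py
steer.py
{'time_s': 0.0, 'qpos': array([ 1.14288778e+00,  8.79385022e-02,  1.37227203e+00,  1.70155884e-05,
        1.68358305e+00, -1.03112055e-01]), 'dq': array([-0.00164621,  0.00109166,  0.00082065,  0.00013405, -0.00191646,
       -0.0010578 ]), 'joint_torque': array([ 1.87740399e-03, -3.51858687e+01, -3.13276219e+01,  4.78098252e-05,
        1.05380124e-02, -1.78343458e-05]), 'tcp_pos': array([0.17531156, 0.52078655, 0.23013912]), 'ee_rot': array([-0.50785031, -3.09966942,  0.00332847]), 'contact_force': array([0.25886728, 0.68115827, 0.152189  ]), 'ft_torque': array([ 0.03750239, -0.02500517,  0.0037241 ]), 'grasp_force': 0.0, 'finger_gap': 0.9961175393077715}
scene 0.9951106770833333
[[0.779, -0.433, 0.454, 1.309], [0.627, 0.55, -0.552, -0.815], [-0.01, 0.714, 0.7, 1.172], [0.0, 0.0, 0.0, 1.0]] -0.053690700882081555 [[602.7585053600062, 0.0, 315.729302484783], [0.0, 602.7585053600062, 233.4468751078553], [0.0, 0.0, 1.0]]
side 0.995927734375
[[0.904, 0.302, -0.303, 0.1], [-0.428, 0.648, -0.63, -0.845], [0.006, 0.699, 0.715, 1.099], [0.0, 0.0, 0.0, 1.0]] -0.07207511836762376 [[597.0275962851529, 0.0, 311.61831879521463], [0.0, 597.0275962851529, 234.60650155151433], [0.0, 0.0, 1.0]]
wrist 0.995986328125
[[0.32, -0.903, -0.286, 0.101], [0.947, 0.304, 0.099, 0.545], [-0.002, -0.303, 0.953, 0.372], [0.0, 0.0, 0.0, 1.0]] -0.018281504367648374 [[398.54738232094445, 0.0, 323.9609184449031], [0.0, 398.54738232094445, 242.84114866114936], [0.0, 0.0, 1.0]]
```

View pics/scene0.png

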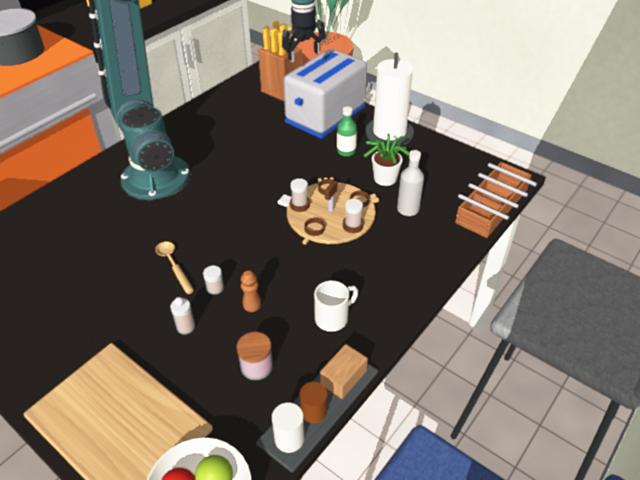

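View pics/side0.png

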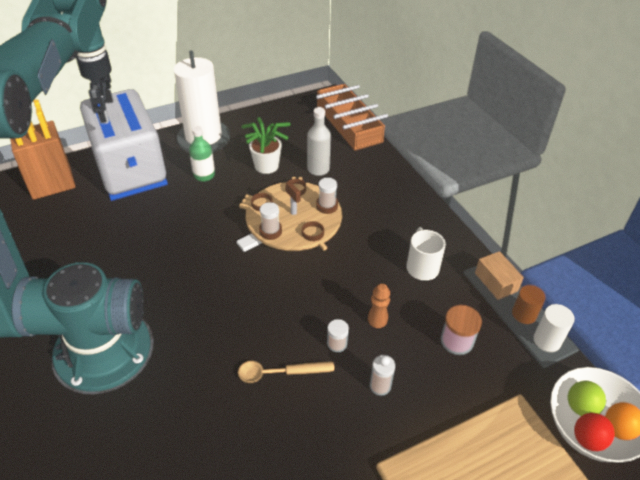

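The scene view shows the tall jar at (183,315), the short jar at (213,280), the mill at (250,290), the carousel at (332,212) and the tongue tip at (284,200). In the side view the tall jar is at (382,375), the short jar at (338,335), the carousel at (293,215) and the tongue at (247,243).

```bash
python3 - <<'E'
from h import *
for n,tj,sj,cc,tg,ml in(("scene",(183,315),(213,280),(332,212),(284,200),(250,290)),("side",(382,375),(338,335),(293,215),(247,243),(380,305))):
    f=np.load(n+"0.npz");p,d=f["p"],f["d"];C=cal(n);X,ok=cloud(C,d)
    hsv=cv2.cvtColor(p,cv2.COLOR_BGR2HSV)
    for nm,c,h,r in(("tall",tj,.108,.022),("short",sj,.062,.022),("mill",ml,.12,.022)):
        g=plane(C,[c],h/2)[0]
        m=ok&(np.hypot(X[...,0]-g[0],X[...,1]-g[1])<.05)&(X[...,2]>.012)
        P=X[m]; b=P[(P[:,2]<h*.75)]
        # known-radius circle fit on side surface
        from scipy.optimize import least_squares
        s=least_squares(lambda q:np.hypot(b[:,0]-q[0],b[:,1]-q[1])-r,b[:,:2].mean(0)-0.01*(C[2][:2,3]-b[:,:2].mean(0))/1.0,loss="soft_l1",f_scale=.002)
        t=P[P[:,2]>P[:,2].max()-.006]
        print(n,nm,len(b),s.x.round(4),"top z",P[:,2].max().round(4),t[:,:2].mean(0).round(4), "midrange", ((t.max(0)+t.min(0))/2).round(4))
    g=plane(C,[cc],.032)[0]
    m=ok&(np.hypot(X[...,0]-g[0],X[...,1]-g[1])<.19)&(X[...,2]>.024)&(X[...,2]<.04)
    rim=cv2.findContours(m.astype(np.uint8),cv2.RETR_EXTERNAL,cv2.CHAIN_APPROX_NONE)[0]
    rim=max(rim,key=len)[:,0]; Q=plane(C,rim,.032)
    s=least_squares(lambda q:np.hypot(Q[:,0]-q[0],Q[:,1]-q[1])-.125,g[:2],loss="soft_l1",f_scale=.002);c=s.x
    print(n,"carousel",c.round(4),"tongue tip?",plane(C,[tg],.012)[0].round(4))
    r=np.hypot(*(Q[:,:2]-c).T);a=np.degrees(np.arctan2(*(Q[:,:2]-c).T[::-1]))
    k=r>.131;print("tabs ang:",sorted(set(a[k].round().astype(int))))
    Tm=ok&(X[...,2]>.006)&(X[...,2]<.018)&(np.hypot(X[...,0]-c[0],X[...,1]-c[1])<.175)&(np.hypot(X[...,0]-c[0],X[...,1]-c[1])>.13)&(hsv[...,2]>120)
    t=X[Tm];print("tongue",len(t),t.mean(0).round(4), np.degrees(np.arctan2(*(t.mean(0)[:2]-c)[::-1])))
    Hm=ok&(X[...,2]>.112)&(X[...,2]<.13)&(np.hypot(X[...,0]-c[0],X[...,1]-c[1])<.045)
    h=X[Hm];print("handle",len(h),h.mean(0).round(4),cv2.minAreaRect((h[:,:2]*1000).astype(np.float32)))
    x,y=cc;cr=cv2.resize(p[y-60:y+60,x-80:x+80],(800,600),interpolation=cv2.INTER_CUBIC);cv2.imwrite(f"pics/{n}_car.png",cr)
E
```

```text
scene tall 370 [ 0.5048 -0.3358] top z 0.1099 [ 0.5074 -0.3377] midrange [ 0.5084 -0.3367  0.1069]
scene short 163 [ 0.4702 -0.2049] top z 0.0663 [ 0.4724 -0.2082] midrange [ 0.4722 -0.2072  0.0633]
scene mill 377 [ 0.5786 -0.1839] top z 0.1219 [ 0.5844 -0.189 ] midrange [ 0.5853 -0.1887  0.119 ]
scene carousel [0.5444 0.1792] tongue tip? [0.3971 0.1509 0.012 ]
tabs ang: [np.int64(-84), np.int64(-82), np.int64(-81), np.int64(-80), np.int64(-79), np.int64(55), np.int64(56), np.int64(57), np.int64(58), np.int64(60), np.int64(61), np.int64(62), np.int64(63), np.int64(64), np.int64(65), np.int64(66), np.int64(67), np.int64(68), np.int64(69), np.int64(139), np.int64(140), np.int64(141), np.int64(142), np.int64(143)]
tongue 81 [0.3981 0.1519 0.0107] -169.41859544509592
handle 80 [0.544  0.1822 0.1192] ((543.1153564453125, 183.09866333007812), (14.291621208190918, 55.35862731933594), 8.065288543701172)
side tall 391 [ 0.5058 -0.3331] top z 0.1116 [ 0.5032 -0.3364] midrange [ 0.502  -0.3359  0.1086]
side short 198 [ 0.4718 -0.2017] top z 0.067 [ 0.4709 -0.2029] midrange [ 0.4704 -0.2033  0.064 ]
side mill 444 [ 0.5862 -0.1805] top z 0.1239 [ 0.5808 -0.1864] midrange [ 0.5808 -0.1876  0.121 ]
side carousel [0.5407 0.1822] tongue tip? [0.4004 0.1547 0.012 ]
tabs ang: [np.int64(-84), np.int64(-83), np.int64(-82), np.int64(-81), np.int64(-80), np.int64(-79), np.int64(123), np.int64(124), np.int64(125), np.int64(127), np.int64(128), np.int64(129), np.int64(131), np.int64(132), np.int64(133), np.int64(135), np.int64(136), np.int64(138), np.int64(140), np.int64(141), np.int64(142), np.int64(143), np.int64(144)]
tongue 156 [0.3963 0.1585 0.0118] -170.69256036498427
handle 107 [0.5414 0.1846 0.1198] ((541.7557373046875, 185.5518341064453), (15.023978233337402, 51.83416748046875), 6.569300651550293)
```

View pics/side_car.png

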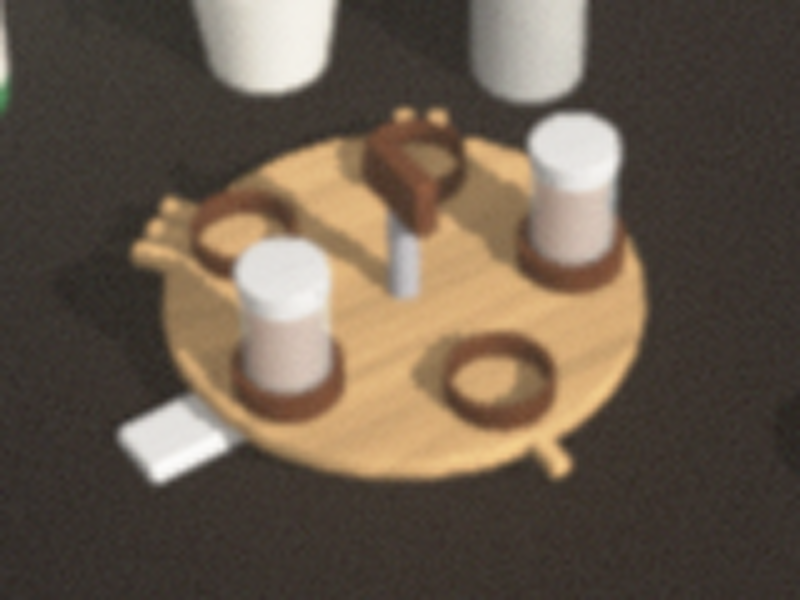

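The crop shows pocket one at (500,380) with one tab at (555,455), pocket two at (425,155) behind the handle, and pocket three at (240,230). The tongue is at lower left (180,435). Pocket one therefore sits at about -82° and the tongue at about -170°. Next I go over the carousel for a wrist view.

```bash
cat >> h.py <<'E'
def need(xyz=None,ydir=None):
    o=probe_bus.get_obs();M=R.from_rotvec(o["ee_rot"]).as_matrix()
    print("tcp",o["tcp_pos"].round(4),"q6",o["qpos"][5].round(3),"t",round(o["time_s"],2),"tool y ang",np.degrees(np.arctan2(M[1,1],M[0,1])).round(2),"tilt",np.degrees(M[:2,2]).round(2),"gap",round(o["finger_gap"],3))
    rz=0
    if ydir is not None:
        a=np.arctan2(M[1,1],M[0,1]); rz=-((ydir-a+np.pi/2)%np.pi-np.pi/2)
        print("rz first",rz.round(4),"alt",(rz-np.sign(rz)*np.pi).round(4), "(then move; alt flips dx,dy)")
    M2=M@R.from_rotvec([0,0,rz]).as_matrix()
    if xyz is not None: print("then d",(M2.T@(np.array(xyz)-o["tcp_pos"])).round(4))
E
python3 - <<'E'
from h import *
need([.52,.10,.25],np.radians(8)); print(get_calibration("wrist")["mount"])
for n,pts in(("scene",dict(plant=(387,180),water=(409,208),soap=(347,150))),("side",dict(plant=(266,165),water=(318,168),soap=(203,172)))):
    for k,v in pts.items(): print(n,k,plane(cal(n),[v],.01)[0].round(3))
E
```

```text
tcp [0.1753 0.5209 0.2304] q6 -0.103 t 0.15 tool y ang 71.39 tilt [-0.04 -0.09] gap 1.003
rz first 1.1064 alt -2.0352 (then move; alt flips dx,dy)
then d [-0.4648  0.2827 -0.0192]
[[-7.67358652e-04  9.52903452e-01  3.03272853e-01  7.84613630e-02]
 [ 9.99999700e-01  7.64250448e-04  1.28931859e-04 -9.48906046e-04]
 [-1.08916800e-04  3.03272861e-01 -9.52903752e-01 -1.41848784e-01]
 [ 0.00000000e+00  0.00000000e+00  0.00000000e+00  1.00000000e+00]]
scene plant [0.58  0.415 0.01 ]
scene water [0.701 0.349 0.01 ]
scene soap [0.395 0.461 0.01 ]
side plant [0.562 0.424 0.01 ]
side water [0.692 0.348 0.01 ]
side soap [0.387 0.471 0.01 ]
```

Careful with the scale: shifts go in shares of 50 mm and turns go in shares of pi rad. That gives: -0.025 m is -0.5, 0.1383 rad / 3.1416 = 0.044.

```bash
python3 steer.py '{"segments":[[0,0,-0.5,0,0,0.044,1],[0,0,-0.5,0,0,0.044,1],[0,0,0,0,0,0.044,1],[0,0,0,0,0,0.044,1],[0,0,0,0,0,0.044,1],[0,0,0,0,0,0.044,1],[0,0,0,0,0,0.044,1],[0,0,0,0,0,0.044,1]]}' | tail -3; python3 -c "
from h import *
need([.543,.22,.28],np.radians(8))"
```

```text
contact_force: [-0.5, -0.6, -0.2]
finger_gap: 1.002
grasp_force: 0.0
tcp [0.1754 0.5211 0.2808] q6 1.009 t 0.95 tool y ang 7.67 tilt [-0.02 -0.05] gap 1.002
rz first -0.0057 alt 3.1359 (then move; alt flips dx,dy)
then d [-0.3493  0.3221  0.0009]
```

In the tool's units: -0.035 m is -0.7, 0.032 m is 0.64.

```bash
python3 steer.py '{"segments":[[-0.7,0.64,0,0,0,0,1],[-0.7,0.64,0,0,0,0,1],[-0.7,0.64,0,0,0,0,1],[-0.7,0.64,0,0,0,0,1],[-0.7,0.64,0,0,0,0,1],[-0.7,0.64,0,0,0,0,1],[-0.7,0.64,0,0,0,0,1],[-0.7,0.64,0,0,0,0,1],[-0.7,0.64,0,0,0,0,1],[-0.7,0.64,0,0,0,0,1],[0,0,0,0,0,0,1],[0,0,0,0,0,0,1]]}' | tail -1; python3 - <<'E'
from h import *
need([.543,.22,.28],np.radians(8))
o=probe_bus.get_obs();p,d=snapshot("wrist");cv2.imwrite("pics/w1.png",p);np.savez("w1.npz",p=p,d=d,**{k:o[k] for k in("tcp_pos","ee_rot")})
E
```

```text
grasp_force: 0.0
tcp [0.5414 0.2183 0.2802] q6 0.149 t 2.15 tool y ang 7.87 tilt [-0.13 -0.  ] gap 0.999
rz first -0.0023 alt 3.1393 (then move; alt flips dx,dy)
then d [0.0014 0.0018 0.0002]
```

View pics/w1.png

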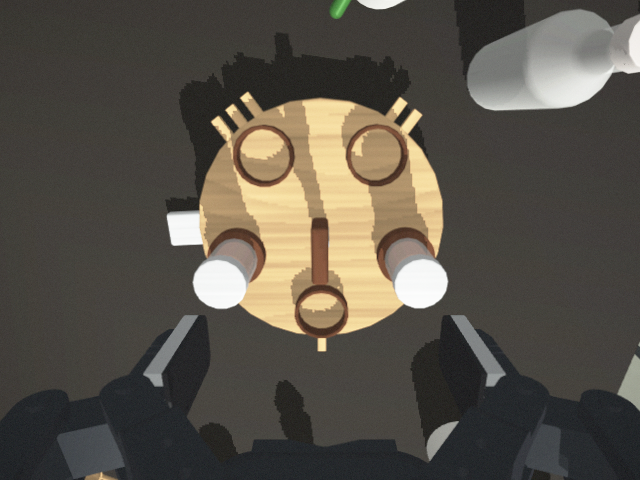

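The wrist view shows pocket one (one tab) at (321,311), pocket two (two tabs) at (377,155), pocket three at (263,155), the handle along (320,220–285) and the tongue at (184,228). I measure the cups by ring contours on z=0.048.

```bash
cat > m1.py <<'E'
from h import *
from scipy.optimize import least_squares
f=np.load("w1.npz");p=f["p"];d=f["d"];C=cal("wrist",f)
hsv=cv2.cvtColor(p,cv2.COLOR_BGR2HSV)
X,ok=cloud(C,d)
def circ(Q,c0,r=None):
    if r: s=least_squares(lambda q:np.hypot(Q[:,0]-q[0],Q[:,1]-q[1])-r,c0,loss="soft_l1",f_scale=.001);return s.x,r
    s=least_squares(lambda q:np.hypot(Q[:,0]-q[0],Q[:,1]-q[1])-q[2],[*c0,.028],loss="soft_l1",f_scale=.001);return s.x[:2],s.x[2]
out={}
for nm,(u,v) in dict(p1=(321,311),p2=(377,155),p3=(263,155)).items():
    c0=plane(C,[(u,v)],.048)[0]
    m=ok&(abs(X[...,2]-.048)<.004)&(np.hypot(X[...,0]-c0[0],X[...,1]-c0[1])<.034)
    Q=X[m];c,r=circ(Q[:,:2],c0[:2]);print(nm,"depth ring",len(Q),c.round(4),r.round(4),"z",Q[:,2].mean().round(4));out[nm]=c
m=((X[...,2]>.026)&(X[...,2]<.038)&ok).astype(np.uint8)
Q=plane(C,max(cv2.findContours(m,cv2.RETR_EXTERNAL,cv2.CHAIN_APPROX_NONE)[0],key=len)[:,0],.032)[:,:2]
c=circ(Q,[.543,.182],.125)[0];print("disc",c.round(4))
# axis & angle from pockets: least squares, phi=pocket 1 angle
P=[out[k] for k in("p1","p2","p3")];of=np.radians([0,144,216])
s=least_squares(lambda q:np.concatenate([P[i]-[q[0]+.09*np.cos(q[2]+of[i]),q[1]+.09*np.sin(q[2]+of[i])] for i in range(3)]),[.543,.182,-1.43])
print("axis,phi",s.x[:2].round(4),np.degrees(s.x[2]).round(2),"resid",s.fun.round(4));ax=s.x[:2]
t=X[ok&(X[...,2]>.006)&(X[...,2]<.018)&(np.hypot(X[...,0]-ax[0],X[...,1]-ax[1])<.175)&(np.hypot(X[...,0]-ax[0],X[...,1]-ax[1])>.13)&(hsv[...,2]>120)]
print("tongue",len(t),t.mean(0).round(4),np.degrees(np.arctan2(*(t.mean(0)[:2]-ax)[::-1])).round(2),cv2.minAreaRect((t[:,:2]*1000).astype(np.float32)))
h=X[ok&(X[...,2]>.114)&(X[...,2]<.13)&(np.hypot(X[...,0]-ax[0],X[...,1]-ax[1])<.045)]
print("handle",len(h),h.mean(0).round(4),cv2.minAreaRect((h[:,:2]*1000).astype(np.float32)))
E
python3 m1.py
```

```text
p1 depth ring 631 [0.5526 0.0991] 0.0263 z 0.0467
p2 depth ring 807 [0.5819 0.2667] 0.026 z 0.047
p3 depth ring 801 [0.4783 0.2521] 0.0259 z 0.0469
disc [0.539  0.1929]
axis,phi [0.5402 0.1876] -82.01 resid [-0.0001  0.0006 -0.0005 -0.0004  0.0006 -0.0003]
tongue 1016 [0.3961 0.1615 0.0109] -169.73 ((396.2073059082031, 160.3953399658203), (34.48520278930664, 36.761871337890625), 10.744218826293945)
handle 999 [0.5399 0.1889 0.1197] ((539.7241821289062, 187.69895935058594), (13.545530319213867, 49.53279113769531), 7.95735502243042)
```

```bash
python3 -c "
from h import *
need([.553,.097,.22],np.radians(8))"
```

```text
tcp [0.5408 0.2193 0.2808] q6 0.149 t 2.2 tool y ang 7.98 tilt [-0.09  0.02] gap 1.001
rz first -0.0003 alt 3.1413 (then move; alt flips dx,dy)
then d [-0.1229 -0.0048  0.0607]
```

In the tool's units: -0.03 m is -0.6, 0.015 m is 0.3.

```bash
python3 steer.py '{"segments":[[-0.6,-0.02,0.3,0,0,0,1],[-0.6,-0.02,0.3,0,0,0,1],[-0.6,-0.02,0.3,0,0,0,1],[-0.6,-0.02,0.3,0,0,0,1],[-0.06,-0.02,0,0,0,0,1],[0,0,0,0,0,0,1],[0,0,0,0,0,0,1]]}' | tail -1; cat > w2.py <<'E'
from h import *
import sys
need()
o=probe_bus.get_obs();p,d=snapshot("wrist");C=cal("wrist",o);cv2.imwrite(f"pics/{sys.argv[1]}.png",p)
x,y,z,tol,rad=map(float,sys.argv[2:7]);X,ok=cloud(C,d)
M=R.from_rotvec(o["ee_rot"]).as_matrix()
from scipy.optimize import least_squares
m=ok&(abs(X[...,2]-z)<tol)&(np.hypot(X[...,0]-x,X[...,1]-y)<.036);Q=X[m];c0=Q.mean(0)
if rad<0: # disc: fit boundary contour
    k=max(cv2.findContours(m.astype(np.uint8),cv2.RETR_EXTERNAL,cv2.CHAIN_APPROX_NONE)[0],key=len)[:,0];Q=plane(C,k,Q[:,2].mean());
s=least_squares(lambda q:np.hypot(Q[:,0]-q[0],Q[:,1]-q[1])-q[2],[*c0[:2],.025],loss="soft_l1",f_scale=.001)
c=np.array([*s.x[:2],c0[2]]);print("n",len(Q),"centroid",c0.round(4),"circle",c.round(4),"r",s.x[2].round(4),"in tool",(M.T@(c-o["tcp_pos"])).round(4),"px",k.mean(0) if rad<0 else "")
E
python3 w2.py w2 .553 .098 .047 .004 1; python3 -c "
from h import *
need([.505,-.335,.257],np.radians(8))"
```

```text
grasp_force: 0.0
tcp [0.5532 0.0984 0.2226] q6 -0.067 t 2.9 tool y ang 8.12 tilt [0.12 0.06] gap 1.001
n 1045 centroid [0.5527 0.0991 0.0468] circle [0.5528 0.0988 0.0468] r 0.0261 in tool [ 0.0002 -0.0007  0.1758] px 
tcp [0.5533 0.0985 0.2227] q6 -0.067 t 2.95 tool y ang 8.13 tilt [0.13 0.05] gap 1.0
rz first 0.0023 alt -3.1392 (then move; alt flips dx,dy)
then d [-0.4225 -0.1081 -0.0349]
```

```bash
python3 steer.py '{"segments":[[-0.84,-0.216,-0.07,0,0,0,1],[-0.84,-0.216,-0.07,0,0,0,1],[-0.84,-0.216,-0.07,0,0,0,1],[-0.84,-0.216,-0.07,0,0,0,1],[-0.84,-0.216,-0.07,0,0,0,1],[-0.84,-0.216,-0.07,0,0,0,1],[-0.84,-0.216,-0.07,0,0,0,1],[-0.84,-0.216,-0.07,0,0,0,1],[-0.84,-0.216,-0.07,0,0,0,1],[-0.84,-0.216,-0.07,0,0,0,1],[0,0,0,0,0,0,1],[0,0,0,0,0,0,1],[0,0,0,0,0,0,1]]}' | tail -1; 
python3 w2.py w3 .505 -.335 .084 .004 -1
```

```text
grasp_force: 0.0
tcp [ 0.5056 -0.3327  0.2568] q6 -0.818 t 4.25 tool y ang 8.12 tilt [0.05 0.02] gap 0.998
n 149 centroid [ 0.5023 -0.3323  0.0841] circle [ 0.5025 -0.3339  0.0841] r 0.0213 in tool [-0.0008 -0.0034  0.1727] px [321.52348993 216.30872483]
```

View pics/w3.png

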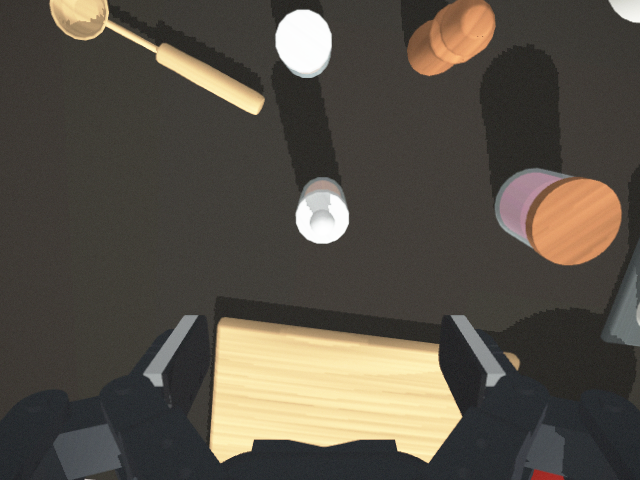

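The tall jar's lid is at (322,217), nearly under the TCP, with clear space for both fingers. Descending and gripping.

In the tool's units: 0.04 m is 0.8, -0.003 m is -0.06.

```bash
python3 steer.py '{"segments":[[-0.02,-0.06,0,0,0,0,1],[0,0,0.8,0,0,0,1],[0,0,0.8,0,0,0,1],[0,0,0.8,0,0,0,1],[0,0,0.8,0,0,0,1],[0,0,0.6,0,0,0,1],[0,0,0.4,0,0,0,1],[0,0,0,0,0,0,1],[0,0,0,0,0,0,1],[0,0,0,0,0,0,0],[0,0,0,0,0,0,0],[0,0,0,0,0,0,0],[0,0,0,0,0,0,0],[0,0,0,0,0,0,0],[0,0,0,0,0,0,0],[0,0,0,0,0,0,0],[0,0,0,0,0,0,0]]}' ; python3 -c "
from h import *
need()"
```

```text
time_s: 6.0
tcp_pos: [0.503, -0.3363, 0.0482]
ee_rot: [2.059, 2.368, 0.001]
contact_force: [0.3, 0.2, 6.5]
finger_gap: 0.499
grasp_force: 60.5
tcp [ 0.503  -0.3363  0.0482] q6 -0.823 t 6.0 tool y ang 8.0 tilt [ 0.17 -0.1 ] gap 0.499
```

In the tool's units: -0.04 m is -0.8, -0.03 m is -0.6.

```bash
python3 steer.py '{"segments":[[0,0,-0.4,0,0,0,0],[0,0,-0.6,0,0,0,0],[0,0,-0.8,0,0,0,0],[0,0,-0.8,0,0,0,0],[0,0,-0.4,0,0,0,0],[0,0,0,0,0,0,0],[0,0,0,0,0,0,0]]}' |tail -1; python3 w2.py w4 .503 -.336 .235 .004 -1; python3 -c "
from h import *
need([.5532,.0985,.196],np.radians(8))"
```

```text
grasp_force: 60.9
tcp [ 0.5015 -0.3354  0.195 ] q6 -0.823 t 6.7 tool y ang 7.99 tilt [-0.08  0.06] gap 0.499
n 975 centroid [ 0.5009 -0.3289  0.2322] circle [ 0.5014 -0.3326  0.2322] r 0.0205 in tool [ 0.0028  0.0003 -0.0371] px [333.89333333 363.99076923]
tcp [ 0.501  -0.335   0.1937] q6 -0.823 t 6.75 tool y ang 7.99 tilt [-0.19  0.16] gap 0.506
rz first -0.0001 alt 3.1415 (then move; alt flips dx,dy)
then d [ 0.422   0.112  -0.0013]
```

View pics/w4.png

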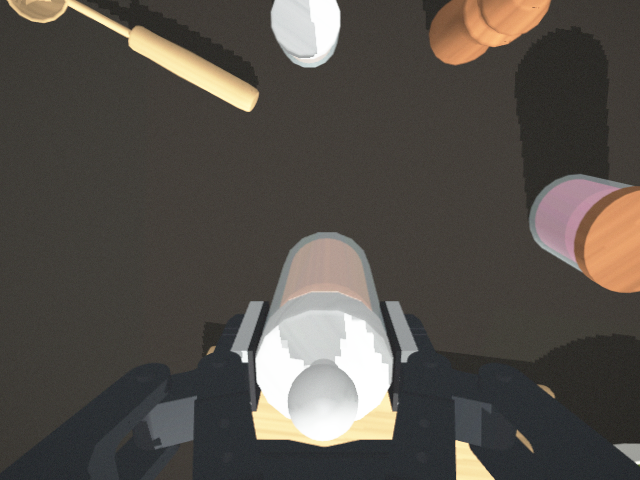

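```bash
python3 steer.py '{"segments":[[0.84,0.224,0,0,0,0,0],[0.84,0.224,0,0,0,0,0],[0.84,0.224,0,0,0,0,0],[0.84,0.224,0,0,0,0,0],[0.84,0.224,0,0,0,0,0],[0.84,0.224,0,0,0,0,0],[0.84,0.224,0,0,0,0,0],[0.84,0.224,0,0,0,0,0],[0.84,0.224,0,0,0,0,0],[0.84,0.224,0,0,0,0,0],[0,0,0,0,0,0,0],[0,0,0,0,0,0,0],[0,0,0,0,0,0,0]]}' |tail -1; python3 -c "
from h import *
need([.5528,.0988,.11],np.radians(8))"
```

```text
grasp_force: 61.0
tcp [0.5536 0.0949 0.1944] q6 -0.07 t 8.05 tool y ang 7.95 tilt [-0.2  -0.05] gap 0.502
rz first -0.0008 alt 3.1408 (then move; alt flips dx,dy)
then d [0.004  0.     0.0844]
```

The jar hangs straight in the fingers, with its knob at (323,402). Correcting and lowering to just above the cup rim.

In the tool's units: 0.03 m is 0.6, 0.004 m is 0.08.

```bash
python3 steer.py '{"segments":[[0.08,0,0.4,0,0,0,0],[0,0,0.6,0,0,0,0],[0,0,0.6,0,0,0,0],[0,0,0.16,0,0,0,0],[0,0,0,0,0,0,0],[0,0,0,0,0,0,0],[0,0,0,0,0,0,0]]}' |tail -1; python3 -c "
from h import *
need([.5526,.0986,.081],np.radians(8))"
python3 steer.py '{"segments":[[0,0,0,0,0,0,0]]}'|sed -n 2p;python3 steer.py '{"segments":[[0,0,0,0,0,0,0]]}'|sed -n 2p;python3 steer.py '{"segments":[[0,0,0,0,0,0,0]]}'
```

```text
grasp_force: 61.1
tcp [0.5553 0.0995 0.1106] q6 -0.062 t 8.75 tool y ang 7.96 tilt [0.23 0.02] gap 0.499
rz first -0.0007 alt 3.1409 (then move; alt flips dx,dy)
then d [-0.0005 -0.0029  0.0296]
tcp_pos: [0.555, 0.0998, 0.1103]
tcp_pos: [0.5545, 0.0999, 0.1096]
time_s: 9.05
tcp_pos: [0.5541, 0.0999, 0.109]
ee_rot: [2.06, 2.371, 0.001]
contact_force: [-0.9, 0.2, -0.8]
finger_gap: 0.506
grasp_force: 61.1
```

```bash
cat > w5.py <<'E'
from h import *
import sys
from scipy.optimize import least_squares
C=(*cal("side")[:2],None);c=get_calibration("wrist");C=(np.array(c["mtx"]),c["k1"],np.array(c["mount"]))
p,d=snapshot("wrist");cv2.imwrite(f"pics/{sys.argv[1]}.png",p);X,ok=cloud(C,d)
tz=float(sys.argv[2]) # tcp height
H=tz-X[...,2]
m=ok&(abs(H-.119)<.006)&(abs(X[...,0]-.09)<.05)&(abs(X[...,1])<.03)
m=cv2.morphologyEx(m.astype(np.uint8),cv2.MORPH_OPEN,np.ones((3,3)))
n,l,s,_=cv2.connectedComponentsWithStats(m)
for i in range(1,n):
    if s[i,4]<200: continue
    Q=X[l==i];print("blob",s[i].tolist(),Q.mean(0).round(4),cv2.minAreaRect((Q[:,:2]*1000).astype(np.float32)))
E
python3 w5.py w5 .109; python3 - <<'E'
from h import *
f=np.load("w1.npz");C=cal("wrist",f);M=R.from_rotvec(f["ee_rot"]).as_matrix()
for n,q in dict(p1=[.5526,.0991,.0467],axis=[.5402,.1876,.0467],h=[.5397,.1877,.1197]).items():print(n,(M.T@(np.array(q)-f["tcp_pos"])).round(4))
E
```

```text
blob [300, 0, 47, 160, 7003] [ 0.0879 -0.0015 -0.0109] ((86.79948425292969, -1.4893407821655273), (46.462196350097656, 13.89700984954834), 0.1584000587463379)
p1 [-0.1197 -0.0047  0.2335]
axis [-0.0303 -0.0049  0.2335]
h [-0.0302 -0.0055  0.1605]
```

View pics/w5.png

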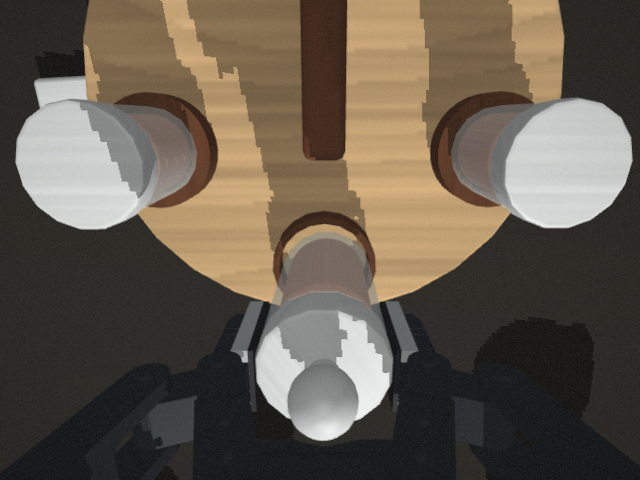

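The handle is centred at column 323, the cup ring spans columns 274–376 and its far edge is at row 212. The jar is slightly too far toward the handle (about 1.6 mm in x, 1.2 mm in y). Correcting and lowering.

In the tool's units: 0.008 m is 0.16, -0.0017 m is -0.034.

```bash
python3 steer.py '{"segments":[[-0.034,-0.026,0,0,0,0,0],[0,0,0,0,0,0,0],[0,0,0.16,0,0,0,0],[0,0,0.1,0,0,0,0],[0,0,0.08,0,0,0,0],[0,0,0.06,0,0,0,0],[0,0,0.04,0,0,0,0],[0,0,0,0,0,0,0],[0,0,0,0,0,0,0]]}' ; python3 w5.py w6 .088
```

```text
time_s: 10.0
tcp_pos: [0.5529, 0.098, 0.0864]
ee_rot: [2.061, 2.371, 0.0]
contact_force: [0.4, 1.4, -0.8]
finger_gap: 0.498
grasp_force: 61.1
blob [301, 0, 57, 162, 8538] [ 0.0859 -0.0001 -0.0334] ((84.9338607788086, -0.02315235137939453), (39.39596176147461, 13.960738182067871), 0.13642804324626923)
```

In the tool's units: 0.002 m is 0.04.

```bash
python3 steer.py '{"segments":[[0,0,0.04,0,0,0,0],[0,0,0.04,0,0,0,0],[0,0,0,0,0,0,0],[0,0,0,0,0,0,0]]}'; python3 steer.py '{"segments":[[0,0,0.04,0,0,0,0],[0,0,0,0,0,0,0],[0,0,0,0,0,0,0]]}'
```

```text
time_s: 10.45
tcp_pos: [0.5527, 0.0979, 0.0822]
ee_rot: [-2.061, -2.371, 0.0]
contact_force: [-0.4, -0.0, -1.3]
finger_gap: 0.505
grasp_force: 61.1
time_s: 10.75
tcp_pos: [0.5528, 0.0979, 0.0803]
ee_rot: [-2.061, -2.371, 0.0]
contact_force: [-0.1, 0.7, -1.7]
finger_gap: 0.505
grasp_force: 61.3
```

```bash
python3 steer.py '{"segments":[[0,0,0.03,0,0,0,0],[0,0,0,0,0,0,0],[0,0,0,0,0,0,0]]}'; python3 steer.py '{"segments":[[0,0,0.02,0,0,0,0],[0,0,0,0,0,0,0],[0,0,0,0,0,0,0]]}'
```

```text
time_s: 11.05
tcp_pos: [0.5534, 0.098, 0.0801]
ee_rot: [2.06, 2.37, 0.002]
contact_force: [-1.0, -0.4, 5.2]
finger_gap: 0.499
grasp_force: 61.6
time_s: 11.35
tcp_pos: [0.554, 0.098, 0.0801]
ee_rot: [2.059, 2.369, 0.004]
contact_force: [-1.3, 0.2, 7.4]
finger_gap: 0.503
grasp_force: 62.1
```

Seated on the floor. Releasing and rising.

In the tool's units: -0.04 m is -0.8, -0.03 m is -0.6.

```bash
python3 steer.py '{"segments":[[0,0,0,0,0,0,0.55],[0,0,0,0,0,0,0.65],[0,0,0,0,0,0,0.75],[0,0,0,0,0,0,0.75],[0,0,0,0,0,0,0.75],[0,0,-0.2,0,0,0,0.75],[0,0,-0.6,0,0,0,0.75],[0,0,-0.8,0,0,0,0.75],[0,0,-0.8,0,0,0,0.75],[0,0,-0.8,0,0,0,0.75],[0,0,0,0,0,0,1],[0,0,0,0,0,0,1]]}' ; python3 w2.py w7 .553 .098 .117 .004 -1;python3 -c "
from h import *
need([.4715,-.203,.234],np.radians(80))"
```

```text
time_s: 12.55
tcp_pos: [0.5535, 0.098, 0.2402]
ee_rot: [2.059, 2.369, 0.005]
contact_force: [0.4, -0.3, -0.1]
finger_gap: 0.999
grasp_force: 0.0
tcp [0.5535 0.098  0.2402] q6 -0.065 t 12.55 tool y ang 8.0 tilt [0.25 0.02] gap 0.999
n 173 centroid [0.5533 0.1022 0.116 ] circle [0.5536 0.1003 0.116 ] r 0.0213 in tool [ 0.0023 -0.0002  0.1241] px [325.34104046 228.46820809]
tcp [0.5527 0.0979 0.238 ] q6 -0.065 t 12.6 tool y ang 8.0 tilt [0.02 0.01] gap 1.003
rz first -1.2567 alt 1.8849 (then move; alt flips dx,dy)
then d [ 0.0277 -0.3104  0.004 ]
```

View pics/w7.png

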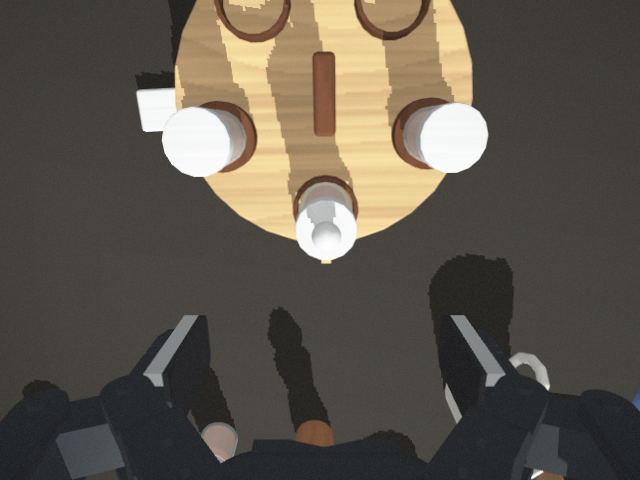

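The tall jar stands upright in pocket one, with its lid at (326,230) and knob at (326,236). Now I turn the wrist to 80° and view pocket two from above for a same-yaw reference.

In the tool's units: 0.04 m is 0.8, 0.01 m is 0.2, -0.14 rad / 3.1416 = -0.0446.

```bash
python3 steer.py '{"segments":[[0,0,0,0,0,-0.0446,1],[0,0,0,0,0,-0.0446,1],[0,0,0,0,0,-0.0446,1],[0,0,0,0,0,-0.0446,1],[0,0,0,0,0,-0.0446,1],[0,0,0,0,0,-0.0446,1],[0,0,0,0,0,-0.0446,1],[0,0,0,0,0,-0.0446,1],[0,0,0,0,0,-0.0435,1],[0,0.8,0,0,0,0,1],[0,0.8,0,0,0,0,1],[0,0.8,0,0,0,0,1],[0,0.8,0,0,0,0,1],[0,0,0.2,0,0,0,1],[0,0,0,0,0,0,1],[0,0,0,0,0,0,1]]}'|tail -1;python3 -c "
from h import *
need([.582,.264,.228],np.radians(80))"
```

```text
grasp_force: 0.0
tcp [0.5798 0.2544 0.2259] q6 -1.071 t 14.2 tool y ang 79.96 tilt [-0.21 -0.1 ] gap 0.998
rz first -0.0007 alt 3.1408 (then move; alt flips dx,dy)
then d [-0.0005  0.0098 -0.0022]
```

Careful with the scale: shifts go in shares of 50 mm and turns go in shares of pi rad. That gives: 0.01 m is 0.2.

```bash
python3 steer.py '{"segments":[[0,0.2,0,0,0,0,1],[0,0,0,0,0,0,1],[0,0,0,0,0,0,1]]}'|tail -1;python3 w2.py w8 .582 .264 .047 .004 1; python3 w5.py w8b .226; python3 -c "
from h import *
need([.4715,-.203,.24],np.radians(80))"
```

```text
grasp_force: 0.0
tcp [0.5826 0.265  0.2284] q6 -1.057 t 14.5 tool y ang 79.97 tilt [0.05 0.01] gap 0.997
n 1009 centroid [0.5804 0.2669 0.0468] circle [0.5807 0.2668 0.0468] r 0.0261 in tool [0.0023 0.0014 0.1816] px 
tcp [0.5825 0.265  0.2283] q6 -1.057 t 14.6 tool y ang 79.97 tilt [0.04 0.01] gap 1.005
rz first -0.0005 alt 3.1411 (then move; alt flips dx,dy)
then d [ 0.028  -0.4801 -0.0119]
```

In the tool's units: -0.04 m is -0.8, 0.0023 m is 0.046.

```bash
python3 steer.py '{"segments":[[0.046,-0.8,-0.02,0,0,0,1],[0.046,-0.8,-0.02,0,0,0,1],[0.046,-0.8,-0.02,0,0,0,1],[0.046,-0.8,-0.02,0,0,0,1],[0.046,-0.8,-0.02,0,0,0,1],[0.046,-0.8,-0.02,0,0,0,1],[0.046,-0.8,-0.02,0,0,0,1],[0.046,-0.8,-0.02,0,0,0,1],[0.046,-0.8,-0.02,0,0,0,1],[0.046,-0.8,-0.02,0,0,0,1],[0.046,-0.8,-0.02,0,0,0,1],[0.046,-0.8,-0.02,0,0,0,1],[0,0,0,0,0,0,1],[0,0,0,0,0,0,1],[0,0,0,0,0,0,1]]}'|tail -1;python3 w2.py w9 .4715 -.203 .061 .004 -1
```

```text
grasp_force: 0.0
tcp [ 0.4719 -0.2018  0.2399] q6 -1.912 t 16.1 tool y ang 80.04 tilt [0.02 0.03] gap 0.997
n 146 centroid [ 0.4685 -0.2033  0.0611] circle [ 0.4688 -0.2034  0.0611] r 0.0213 in tool [ 0.0028 -0.0022  0.1788] px [322.41780822 212.        ]
```

View pics/w9.png

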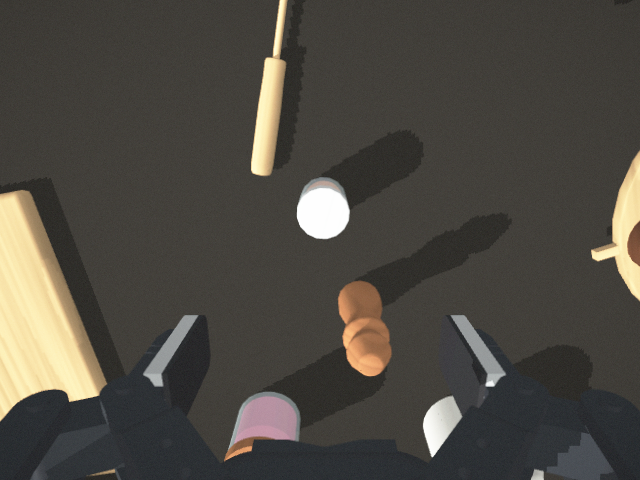

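The short jar's lid is at (323,212), with the mill at (365,330) well behind it. The finger paths either side are clear. Grasping.

In the tool's units: 0.04 m is 0.8, 0.0025 m is 0.05.

```bash
python3 steer.py '{"segments":[[0.05,-0.036,0,0,0,0,1],[0,0,0.8,0,0,0,1],[0,0,0.8,0,0,0,1],[0,0,0.8,0,0,0,1],[0,0,0.8,0,0,0,1],[0,0,0.6,0,0,0,1],[0,0,0.44,0,0,0,1],[0,0,0,0,0,0,1],[0,0,0,0,0,0,1],[0,0,0,0,0,0,0],[0,0,0,0,0,0,0],[0,0,0,0,0,0,0],[0,0,0,0,0,0,0],[0,0,0,0,0,0,0],[0,0,0,0,0,0,0],[0,0,0,0,0,0,0]]}' ; python3 steer.py '{"segments":[[0,0,-0.4,0,0,0,0],[0,0,-0.6,0,0,0,0],[0,0,-0.8,0,0,0,0],[0,0,-0.8,0,0,0,0],[0,0,-0.4,0,0,0,0],[0,0,0,0,0,0,0],[0,0,0,0,0,0,0]]}'; python3 -c "
from h import *
need([.5807,.2668,.178],np.radians(80))"
```

```text
time_s: 17.75
tcp_pos: [0.4703, -0.2045, 0.0296]
ee_rot: [0.274, 3.126, -0.002]
contact_force: [-0.4, 0.2, 5.1]
finger_gap: 0.501
grasp_force: 61.3
time_s: 18.45
tcp_pos: [0.4685, -0.2037, 0.1768]
ee_rot: [-0.274, -3.129, -0.001]
contact_force: [0.1, -0.2, -1.5]
finger_gap: 0.5
grasp_force: 61.0
tcp [ 0.4685 -0.2037  0.1768] q6 -1.917 t 18.45 tool y ang 79.99 tilt [-0.06  0.04] gap 0.5
rz first -0.0002 alt 3.1414 (then move; alt flips dx,dy)
then d [-0.0287  0.4828 -0.001 ]
```

In the tool's units: -0.04 m is -0.8, -0.0023 m is -0.046.

```bash
python3 steer.py '{"segments":[[0,0,-0.8,0,0,0,0],[-0.046,0.8,0,0,0,0,0],[-0.046,0.8,0,0,0,0,0],[-0.046,0.8,0,0,0,0,0],[-0.046,0.8,0,0,0,0,0],[-0.046,0.8,0,0,0,0,0],[-0.046,0.8,0,0,0,0,0],[-0.046,0.8,0,0,0,0,0],[-0.046,0.8,0,0,0,0,0],[-0.046,0.8,0,0,0,0,0],[-0.046,0.8,0,0,0,0,0],[-0.046,0.8,0,0,0,0,0],[-0.046,0.8,0,0,0,0,0],[-0.01,0.068,0,0,0,0,0],[0,0,0,0,0,0,0],[0,0,0,0,0,0,0]]}'|tail -1; python3 steer.py '{"segments":[[0,0,0.6,0,0,0,0],[0,0,0.6,0,0,0,0],[0,0,0.6,0,0,0,0],[0,0,0.5,0,0,0,0],[0,0,0.3,0,0,0,0],[0,0,0,0,0,0,0],[0,0,0,0,0,0,0]]}';python3 -c "
from h import *
need([.5807,.2668,.064],np.radians(80))
p,d=snapshot('wrist');cv2.imwrite('pics/w10.png',p)"
```

```text
grasp_force: 61.4
time_s: 20.75
tcp_pos: [0.5811, 0.2667, 0.0887]
ee_rot: [0.275, 3.128, 0.001]
contact_force: [0.4, 0.4, -0.6]
finger_gap: 0.503
grasp_force: 61.4
tcp [0.5811 0.2667 0.0887] q6 -1.054 t 20.75 tool y ang 79.94 tilt [0.06 0.02] gap 0.503
rz first -0.001 alt 3.1406 (then move; alt flips dx,dy)
then d [ 0.0005 -0.      0.0247]
```

View pics/w10.png

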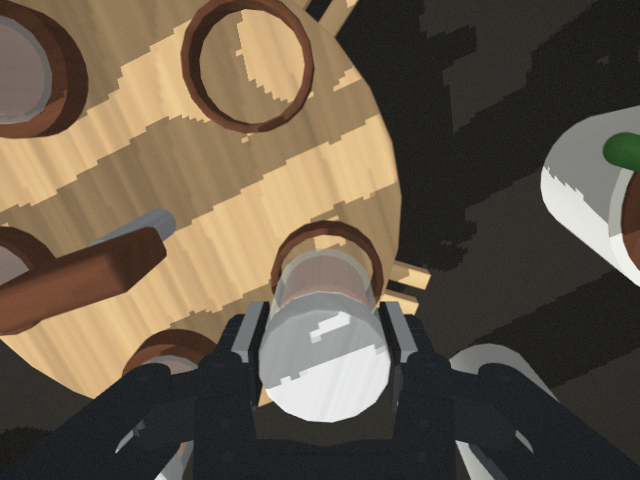

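The short jar hangs over pocket two: ring columns about 270–383, jar base about 275–373. I measure the visible ring arc against the jar before lowering.

```bash
python3 - <<'E'
from h import *
from scipy.optimize import least_squares
c=get_calibration("wrist");C=(np.array(c["mtx"]),c["k1"],np.array(c["mount"]))
p,d=snapshot("wrist");X,ok=cloud(C,d);H=.0885-X[...,2]
hsv=cv2.cvtColor(p,cv2.COLOR_BGR2HSV)
m=ok&(abs(H-.0465)<.004)&(np.hypot(X[...,0],X[...,1])<.034);m[:, :260]=0;m[:,395:]=0;m[300:]=0
m&=(hsv[...,1]>90)
Q=X[m];s=least_squares(lambda q:np.hypot(Q[:,0]-q[0],Q[:,1]-q[1])-.0261,[0,0],loss="soft_l1",f_scale=.001)
print("ring",len(Q),s.x.round(4),"z",Q[:,2].mean())
m=ok&(H>.115)&(H<.126)&(np.hypot(X[...,0],X[...,1])<.024)
Q=X[m];s=least_squares(lambda q:np.hypot(Q[:,0]-q[0],Q[:,1]-q[1])-.022,[0,0])
k=max(cv2.findContours(m.astype(np.uint8),0,1)[0],key=len);q=X[m][:, :2];print("lid",len(Q),((q.max(0)+q.min(0))/2).round(4),q.mean(0).round(4),np.ptp(q,axis=0))
E
```

```text
ring 1635 [ 0.0013 -0.0004] z 0.04284157673578384
lid 13052 [ 0.0009 -0.0006] [ 0.0029 -0.0007] [0.04428317 0.04549864]
```

In the tool's units: 0.01 m is 0.2, 0.0005 m is 0.01.

```bash
python3 steer.py '{"segments":[[0.01,0,0.2,0,0,0,0],[0,0,0.12,0,0,0,0],[0,0,0.08,0,0,0,0],[0,0,0.04,0,0,0,0],[0,0,0.04,0,0,0,0],[0,0,0,0,0,0,0],[0,0,0,0,0,0,0]]}'; python3 steer.py '{"segments":[[0,0,0.04,0,0,0,0],[0,0,0,0,0,0,0],[0,0,0,0,0,0,0]]}'
```

```text
time_s: 21.55
tcp_pos: [0.5803, 0.2674, 0.064]
ee_rot: [0.274, 3.129, 0.0]
contact_force: [-0.2, -0.3, -0.9]
finger_gap: 0.5
grasp_force: 61.4
time_s: 21.85
tcp_pos: [0.5802, 0.2674, 0.0619]
ee_rot: [0.274, 3.13, 0.0]
contact_force: [1.1, 0.6, -1.4]
finger_gap: 0.495
grasp_force: 61.4
```

In the tool's units: 0.0015 m is 0.03.

```bash
python3 steer.py '{"segments":[[0,0,0.03,0,0,0,0],[0,0,0,0,0,0,0],[0,0,0,0,0,0,0]]}'|sed -n '2p;4p'; python3 steer.py '{"segments":[[0,0,0.02,0,0,0,0],[0,0,0,0,0,0,0],[0,0,0,0,0,0,0]]}'|sed -n '2p;4p'; python3 steer.py '{"segments":[[0,0,0.02,0,0,0,0],[0,0,0,0,0,0,0],[0,0,0,0,0,0,0]]}'|sed -n '2p;4p'
```

```text
tcp_pos: [0.5805, 0.2673, 0.0617]
contact_force: [-3.4, -0.7, 4.9]
tcp_pos: [0.5808, 0.2672, 0.0616]
contact_force: [-3.3, -2.5, 9.4]
tcp_pos: [0.5811, 0.2671, 0.0616]
contact_force: [-2.7, -2.7, 12.1]
```

Contact at the height expected for the pocket floor. Releasing, rising and checking.

In the tool's units: -0.04 m is -0.8, -0.03 m is -0.6.

```bash
python3 steer.py '{"segments":[[0,0,0,0,0,0,0.55],[0,0,0,0,0,0,0.62],[0,0,0,0,0,0,0.68],[0,0,0,0,0,0,0.68],[0,0,0,0,0,0,0.68],[0,0,-0.2,0,0,0,0.68],[0,0,-0.6,0,0,0,0.68],[0,0,-0.8,0,0,0,0.68],[0,0,-0.8,0,0,0,0.68],[0,0,-0.8,0,0,0,0.68],[0,0,0,0,0,0,0.7],[0,0,0,0,0,0,0.7]]}' |tail -1; python3 w2.py w11 .581 .267 .093 .004 -1;python3 -c "
from h import *
need([.5402,.1840,.22],np.radians(8))"
```

```text
grasp_force: 0.0
tcp [0.5809 0.2676 0.221 ] q6 -1.053 t 23.95 tool y ang 80.0 tilt [0.26 0.1 ] gap 0.699
n 172 centroid [0.5793 0.2664 0.0931] circle [0.5797 0.2664 0.0931] r 0.0214 in tool [ 0.0015 -0.0018  0.1279] px [322.58139535 229.91860465]
tcp [0.58   0.2674 0.2186] q6 -1.053 t 24.0 tool y ang 80.0 tilt [0.02 0.01] gap 0.702
rz first 1.2567 alt -1.8849 (then move; alt flips dx,dy)
then d [-0.077  -0.051  -0.0015]
```

In the tool's units: -0.037 m is -0.74, -0.0255 m is -0.51, 0.14 rad / 3.1416 = 0.0446.

```bash
python3 steer.py '{"segments":[[0,0,0,0,0,0.0446,0.7],[0,0,0,0,0,0.0446,0.7],[0,0,0,0,0,0.0446,0.7],[0,0,0,0,0,0.0446,0.7],[0,0,0,0,0,0.0446,0.7],[0,0,0,0,0,0.0446,0.7],[0,0,0,0,0,0.0446,0.7],[0,0,0,0,0,0.0446,0.7],[0,0,0,0,0,0.0435,0.7],[-0.74,-0.51,0,0,0,0,0.7],[-0.74,-0.51,0,0,0,0,0.7],[0,0,0,0,0,0,0.7],[0,0,0,0,0,0,0.7],[0,0,0,0,0,0,0.7]]}'|tail -1; cat > hd.py <<'E'
from h import *
o=probe_bus.get_obs();need([.5397,.1875,.2],np.radians(8))
c=get_calibration("wrist");C=(np.array(c["mtx"]),c["k1"],np.array(c["mount"]))
p,d=snapshot("wrist");np.savez("hd.npz",p=p,d=d);X,ok=cloud(C,d);H=o["tcp_pos"][2]-X[...,2]
m=ok&(abs(H-.119)<.006)&(np.hypot(X[...,0],X[...,1])<.04)
Q=X[m];print("handle in tool",len(Q),Q.mean(0).round(4),cv2.minAreaRect((Q[:,:2]*1000).astype(np.float32)))
E
python3 hd.py
```

```text
grasp_force: 0.0
tcp [0.5399 0.1875 0.2173] q6 0.095 t 25.4 tool y ang 8.02 tilt [-0.08  0.01] gap 0.703
rz first 0.0003 alt -3.1413 (then move; alt flips dx,dy)
then d [ 0.0001 -0.0002  0.0173]
handle in tool 1643 [0.0015 0.0003 0.0977] ((0.21361732482910156, 0.23610830307006836), (13.764436721801758, 49.35616683959961), 89.55450439453125)
```

The handle is centred under the tool and aligned. Descending, gripping, then turning clockwise by about 1.53 rad.

In the tool's units: 0.04 m is 0.8, 0.03 m is 0.6.

```bash
python3 steer.py '{"segments":[[0,0,0.8,0,0,0,0.7],[0,0,0.8,0,0,0,0.7],[0,0,0.6,0,0,0,0.7],[0,0,0.3,0,0,0,0.7],[0,0,0.16,0,0,0,0.7],[0,0,0,0,0,0,0.7],[0,0,0,0,0,0,0.7],[0,0,0,0,0,0,0.5],[0,0,0,0,0,0,0.3],[0,0,0,0,0,0,0.2],[0,0,0,0,0,0,0.1],[0,0,0,0,0,0,0],[0,0,0,0,0,0,0],[0,0,0,0,0,0,0],[0,0,0,0,0,0,0]]}'
```

```text
time_s: 26.95
tcp_pos: [0.5417, 0.1873, 0.0865]
ee_rot: [2.06, 2.369, 0.006]
contact_force: [4.2, 1.0, 0.5]
finger_gap: 0.154
grasp_force: 59.2
```

In the tool's units: 0.07 rad / 3.1416 = 0.0223.

```bash
python3 steer.py '{"segments":[[0,0,0,0,0,0.0064,0],[0,0,0,0,0,0.0127,0],[0,0,0,0,0,0.0191,0],[0,0,0,0,0,0.0223,0],[0,0,0,0,0,0.0223,0],[0,0,0,0,0,0.0223,0],[0,0,0,0,0,0.0223,0],[0,0,0,0,0,0.0223,0],[0,0,0,0,0,0.0223,0],[0,0,0,0,0,0.0191,0],[0,0,0,0,0,0.0127,0],[0,0,0,0,0,0.0064,0],[0,0,0,0,0,0,0]]}' ; python3 -c "
from h import *
need(None,np.radians(-80))"
```

```text
time_s: 28.25
tcp_pos: [0.5415, 0.1873, 0.0865]
ee_rot: [2.717, 1.574, 0.006]
contact_force: [5.3, 1.1, 2.1]
finger_gap: 0.156
grasp_force: 59.3
tcp [0.5415 0.1873 0.0865] q6 0.755 t 28.25 tool y ang -29.83 tilt [0.23 0.06] gap 0.156
rz first 0.8757 alt -2.2659 (then move; alt flips dx,dy)
```

In the tool's units: 0.07 rad / 3.1416 = 0.0223.

```bash
python3 steer.py '{"segments":[[0,0,0,0,0,0.0064,0],[0,0,0,0,0,0.0127,0],[0,0,0,0,0,0.0191,0],[0,0,0,0,0,0.0223,0],[0,0,0,0,0,0.0223,0],[0,0,0,0,0,0.0223,0],[0,0,0,0,0,0.0223,0],[0,0,0,0,0,0.0223,0],[0,0,0,0,0,0.0223,0],[0,0,0,0,0,0.0223,0],[0,0,0,0,0,0.0223,0],[0,0,0,0,0,0.0223,0],[0,0,0,0,0,0.0191,0],[0,0,0,0,0,0.0127,0],[0,0,0,0,0,0.0064,0],[0,0,0,0,0,0,0],[0,0,0,0,0,0,0],[0,0,0,0,0,0,0],[0,0,0,0,0,0,0]]}' ; cat > fin.py <<'E'
from h import *
from scipy.optimize import least_squares
need()
ax=np.array([.5397,.1875])
for n in("scene","side"):
    C=cal(n);p,d=snapshot(n);cv2.imwrite(f"pics/{n}_fin.png",p);X,ok=cloud(C,d);a=np.array([.543,.181])
    r=np.hypot(X[...,0]-a[0],X[...,1]-a[1]);hsv=cv2.cvtColor(p,cv2.COLOR_BGR2HSV)
    t=X[ok&(r>.13)&(r<.175)&(X[...,2]>.006)&(X[...,2]<.018)&(hsv[...,2]>120)&(hsv[...,1]<60)]
    if len(t):print(n,"tongue",len(t),np.degrees(np.arctan2(*(t.mean(0)[:2]-a)[::-1])).round(1),t.mean(0).round(3))
    tip=a-.09*np.array([np.cos(.18),np.sin(.18)])
    for h,nm in((.135,"knob"),(.116,"lid")):
        q=X[ok&(abs(X[...,2]-h)<.005)&(np.hypot(X[...,0]-tip[0],X[...,1]-tip[1])<.035)]
        if len(q):print(n,nm,len(q),q.mean(0).round(4))
    for c,nm in((-170+144,"short lid"),):
        e=a+.09*np.array([np.cos(np.radians(c)),np.sin(np.radians(c))]);q=X[ok&(abs(X[...,2]-.095)<.006)&(np.hypot(X[...,0]-e[0],X[...,1]-e[1])<.035)]
        print(n,nm,len(q),q.mean(0).round(4) if len(q) else "",e.round(3))
E
python3 fin.py
```

```text
time_s: 30.15
tcp_pos: [0.5412, 0.1876, 0.0865]
ee_rot: [-3.128, -0.283, -0.006]
contact_force: [4.8, 2.7, 1.2]
finger_gap: 0.149
grasp_force: 59.2
tcp [0.5412 0.1876 0.0865] q6 1.624 t 30.15 tool y ang -79.64 tilt [0.2  0.09] gap 0.149
scene tongue 77 -168.3 [0.397 0.151 0.011]
scene knob 26 [0.4569 0.1662 0.135 ]
scene lid 109 [0.458  0.1644 0.1156]
scene short lid 151 [0.6234 0.1458 0.0928] [0.624 0.142]
side tongue 153 -170.8 [0.396 0.157 0.011]
side knob 37 [0.4547 0.1675 0.1352]
side lid 158 [0.4529 0.1656 0.1166]
side short lid 178 [0.6223 0.1481 0.0942] [0.624 0.142]
```

Both external views put the tall jar within about 1° of the tongue's line, with both lids at seated height and a 59 N grip on the handle. Handing in.

```bash
python3 steer.py '{"segments":[[0,0,0,0,0,0,0],[0,0,0,0,0,0,0],[0,0,0,0,0,0,0]]}'|tail -1; python3 -c "
from rig import robot, probe_bus, snapshot, get_calibration
print(robot.hand_in())"
```

```text
grasp_force: 59.2
the job is handed in; nothing more can be done
None
```

I handed the job in at about 30 s of the 58 s allowed (no verdict came back): both jars measured seated, the tall jar within about 1° of the front tongue's centre line, and the gripper still holding the centre handle with about 59 N.

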